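# Slide the plate out over the end of the ledge

## Task

The aluminium plate on the ledge of the fit-up block is to have its end welded: push it with the fingertips so that its long side lies flat against the fence and its end sticks out about 40 mm past the end of the ledge on the side where the welding torch rests. Only push it, never lift it or let it tip off the ledge, and leave everything else where it is.

Things in the scene. Friction and masses are not known exactly. Their poses are not given: they have to be found in the camera images.
- block: fixed fit-up block, painted grey; its flat top is the ledge: 150 mm (its x) by 240 mm (its y), 40 mm above the table. Along its far (+x) side stands a steel fence 15 mm thick, top 60 mm above the table; ends and near side are open. Origin at the ledge's centre at table height: fence face at x = +75 mm, near rim x = -75 mm, ends y = +-120 mm. Turned up to 0.25 rad
- plate: the aluminium plate, loose, bare metal, 0.2 to 0.4 kg: 100 mm (its x) by 130 mm (its y) by 8 mm thick, flat on the ledge, its 130 mm side roughly along the fence, askew by up to 0.12 rad and a little short of the fence. Too wide to be gripped across. Origin at the centre of its underside, which lies at ledge height (40 mm above the table)
- plate_far_left (a point): the left (its +y) end of the plate's long far edge, the edge that faces the fence, half-way through the thickness: 50 mm in x, +65 mm in y and 4 mm up from the plate's origin
- plate_far_right (a point): the right (its -y) end of that same far edge: 50 mm in x, -65 mm in y and 4 mm up from the plate's origin
- torch_rest: fixed torch rest, off one end of the block (left or right, it varies), about 235 mm from the block's centre: a dark steel cradle of two uprights holding a black welding torch with bent head and small ceramic nozzle, about 160 x 56 mm, 130 mm high. It marks the end over which the plate must stick out. Origin at the centre of its underside
- earth_post: the earth post, fixed on the table off the other end of the block, about 235 mm from the block's centre: a dark block 60 x 50 mm with a copper stud and a round brass cap, 56 mm high. Origin at the centre of its underside
- collar: bystander, loose: thick steel ring 64 mm across, 40 mm high, bore 32 mm, standing beyond the fence; origin at the centre of its underside
- pipe_stub: bystander, loose: short steel pipe 42 mm across, 60 mm high, standing upright beyond the fence; origin at the centre of its underside
- wrench: bystander, loose: spanner about 190 mm long, lying flat on the table between the robot and the block, roughly parallel to the block's near side; origin under its middle
- brush: bystander, loose: hand brush about 190 mm long and under 40 mm high, lying on the table between the robot and the block's left end; origin under its middle
- jar: bystander, loose: glass jar 60 mm across, 75 mm high, left of the work; origin at the centre of its underside
- can: bystander, loose: upright can 56 mm across, 105 mm high, beyond the block to the right; origin at the centre of its underside
- gusset: bystander, loose: small square steel plate 60 x 60 x 10 mm lying on the table at the right (not the plate of the task); origin at the centre of its underside
Not all that is in view belongs to the job. Leave any brown look-alike of the torch_rest alone.

How it is judged (in metres and radians):
At the end, for the whole second after the job is handed in: The plate lies flat and at rest on the ledge, both ends of its far edge within 6 mm of the fence, and its end stands 28 to 52 mm past the end of the ledge next to the torch rest (((y of torch_rest in the frame of block above 0 m and y of plate in the frame of block between 0.083 and 0.107 m) or (y of torch_rest in the frame of block below 0 m and y of plate in the frame of block between -0.107 and -0.083 m)) and x of each of plate_far_left, plate_far_right in the frame of block above 0.069 m and height (world z) of plate between 0.036 and 0.044 m and angle between plate's own z axis and vertical below 0.05 rad and linear speed of plate below 0.01 m/s); the robot touches nothing.
It fails at once if the plate is lifted (its middle more than 10 mm above its place on the ledge), tipped by more than 0.15 rad or falls off the ledge (height (world z) of plate above 0.05 m or height (world z) of plate below 0.033 m or angle between plate's own z axis and vertical above 0.15 rad).
It fails at once if a bystander is moved by more than 25 mm (distance of any of collar, pipe_stub, wrench, brush, jar, can, gusset from where it was at the start of the episode above 0.025 m).
It also fails if it takes over 58 s, if anything falls off the work surface, if the arm or the gripper's body presses on something with over 40 N, if the wrist force passes 120 N, or if a joint passes its speed limit or range.

## Robot

A 7-joint arm with a two-finger parallel gripper is mounted at the origin on the work surface. World frame = base frame: x ahead of the robot, y to its left, z up, the work surface at z = 0. Lengths are in mm, angles in rad, forces in N, time in s.
With the tool pointing down it reaches from about 350 to 900 mm from the base axis. Payload 19.9 kg.
Tool frame: the origin (TCP) lies at the centre of the arm's flange, where the gripper is bolted on; the fingertips stand 199 mm ahead of it and the grasp point (between the pads) lies 180 mm ahead of it (arm.grip_point_offset is the distance from the TCP to the grasp point, in mm); z points along the fingers, y is the line along which they close (so a half turn about z gives the same grasp; the last joint's range is limited). The gripper opens to 94 mm and grips with 3 to 60 N. Pads are 16 mm wide; open, the fingers measure 119 mm over their backs; the gripper's body (75 mm by 177 mm) begins 78 mm behind the grasp point.
Start: joints at [1.135, 0.417, -0.01, 1.614, 0.005, 1.111, -0.053], TCP at [239.818, -577.154, 404.625] pointing down, gripper open.
Joint ranges: [-2.81, 2.81], [-0.39, 2.02], [-1.27, 1.25], [0.06, 2.57], [-1.19, 4.33], [0.19, 2], [-2.82, 2.82]. Speed limits (rad/s): [1.89, 1.89, 2.39, 2.39, 3.01, 3.01, 3.01].

## Interface

Orientations are given as a unit quaternion [x, y, z, w].
In Python, from rig import arm gives the robot as it stands.
- The arm moves only by the tool carry_out, never from a script. Its argument "moves" is a list of rows, each a list of 6 numbers: the shift along the world's x, y, z scaled (see below), then the turn, a rotation vector about the world's x, y, z scaled (see below). In form: [[tx, ty, tz, wx, wy, wz], ...]. A call has 1 to 12 rows; each row is the pose to reach, as a shift and turn from the pose commanded when the call began; what a row does not reach only later rows make up. The controller multiplies each number of a shift by 0.2 m and each number of a turn by 90 degrees. A row lasts 1/8 s, in which the tool goes at most 62.5 mm and 10.7 degrees, less where a joint would pass 70% of its speed; a pose out of reach is approached as far as the arm can. A call with a number of a shift or a turn outside -1 to 1 is refused whole. A call with a gripper value outside its range is refused whole. "claw" is the gripper's target within -1 to 1 (fully open at 1, half-way at 0, shut at -1), set as the call begins (left out, the last holds). The fingers move at their own pace and stop on an object; "newtons" is the grip in N (left out, the last holds). Time passes only in rows, so rows that repeat a pose let the fingers close. It gives the time, the measured TCP pose, the force, the opening and the grip force at its end, in the units of the state.
- arm.get_obs(): the state, without advancing time (a new reading comes with each control period).
- arm.snapshot(name): name is "scene" or "top" or "wrist"; returns a dict with "color" (400x640x3 uint8, red, green, blue), "mtx" (3x3 intrinsics, pixels), "eye" and "attitude" of the camera in the world. Camera axes: x right, y down, z forward; pixel columns grow to the right and rows downward; lengths in mm; the calibration is good to about 2 mm. A picture is of the moment at which its call begins. There is no depth.
- arm.sign_off(): hands the job in; it is judged then, once.
Trained networks look in the newest picture that a camera, given by its name, has taken for a name from the list of things; names that differ only in an ending like _2 or _b are one class to them, and where a whole thing is asked for, a point or a joint stands for the part that bears it (a point fixed in the world has none). Each returns a list of dicts, best first, with "score" (0 to 1); they miss things now and then, are a little off and sometimes report something else, mostly with a low value. They report only what shows in the picture. A call takes as long as a camera call. They do not tell look-alikes from the thing itself.
- arm.cut_out(camera, name): "pixels" (400x640 bool, what is visible of it) and "uv" ([column, row] in pixels, amid what is visible of it).
The state is a dict: "clock": time; "joints": joint angles; "joint_velocities": joint speeds; "joint_torque": joint torques, N m; "eef_pos": TCP position; "tool_rot": TCP orientation; "contact_force": force on the tool from outside, world axes, zero at the start; "torque": the same for the moment, N m; "grip_width": finger opening in mm; "finger_force": force on a finger pad.
Only numpy, scipy, OpenCV 4.12 (cv2) and the standard library are available. Lean on these libraries where they do the work, as an engineer would, in place of code of your own. Each camera call takes 0.05 s, during which the arm holds its last target. There are 200 camera calls.

## Working session

There is one attempt and no reset: what is moved stays moved. The work goes in short steps, Python scripts to look and compute and a tool call to move; the robot and the scene stay as the last step left them, time stands still between calls to the robot, and variables do not carry over. Pictures are saved under pics/ and viewed, at most 10 in all, crops included, and the job is handed in when it is done.

Besides the shell and the picture viewer there is one more tool, called after "Call:" as name([rows], argument=value, ...), one row to a line, values as JSON. carry_out: Moves the arm, as the interface text tells. Shifts and turns lie within -1 to 1; 1 stands for 0.2 m of shift or 90 degrees of turn. Its arguments: {"type":"object","properties":{"moves":{"type":"array"},"claw":{"type":"number"},"newtons":{"type":"number"}},"required":["moves"]}

```bash
mkdir -p pics; cat > h.py <<'E'
import numpy as np, cv2
from rig import arm
from scipy.spatial.transform import Rotation as R
def cam(s):
    a=np.array(s["attitude"],float)
    M=R.from_quat(a).as_matrix() if a.size==4 else a.reshape(3,3)
    return np.array(s["mtx"]),np.array(s["eye"]),M
def ray(s,uv,z):
    K,e,M=cam(s); d=M@np.linalg.inv(K)@np.array([uv[0],uv[1],1.]); return e+d*(z-e[2])/d[2]
def proj(s,P):
    K,e,M=cam(s); q=K@(M.T@(np.array(P,float)-e)); return q[:2]/q[2]
def save(s,n): cv2.imwrite(f"pics/{n}.png",s["color"][:,:,::-1])
E
python3 - <<'E'
from h import *
import pickle
for c in("top","scene"):
    s=arm.snapshot(c); save(s,c+"0"); pickle.dump(s,open(c+"0.pkl","wb"))
    print(c,s["eye"],s["attitude"])
    for n,z in(("block",40),("plate",48),("torch_rest",60),("earth_post",56)):
        for r in arm.cut_out(c,n)[:3]:
            print(n,round(r["score"],2),np.round(r["uv"]),r["pixels"].sum(),ray(s,r["uv"],z).round())
            if c=="top":
                cnt=max(cv2.findContours(r["pixels"].astype("uint8"),0,2)[0],key=cv2.contourArea)
                print([ray(s,p,z)[:2].round(1).tolist() for p in cv2.boxPoints(cv2.minAreaRect(cnt))])
print(arm.get_obs())
E
```

```text
top [ 393.35619842   -4.13949516 1367.30457405] [-0.69740978  0.71358274 -0.03769391  0.05475809]
block 0.81 [308. 185.] 2174 [606.  66.  40.]
[[622.4, 184.1], [681.4, -52.2], [513.5, -92.0], [455.8, 140.4]]
plate 0.57 [315. 199.] 1037 [556.  40.  48.]
[[594.7, 113.4], [621.2, -14.5], [520.8, -34.7], [494.6, 91.9]]
torch_rest 0.96 [254. 218.] 565 [493. 251.  60.]
[[563.1, 313.7], [579.7, 253.8], [432.1, 209.9], [415.8, 268.9]]
earth_post 0.66 [376. 176.] 226 [ 631. -175.   56.]
[[654.1, -152.6], [664.7, -199.1], [606.6, -210.8], [596.1, -164.5]]
scene [950.12430012 726.2971917  827.05603337] [ 0.22397132  0.88929328 -0.38556508 -0.1016557 ]
block 0.98 [322. 231.] 3311 [602.  98.  40.]
plate 0.77 [323. 213.] 1267 [572.  48.  48.]
plate 0.47 [320. 230.] 3296 [609.  99.  48.]
torch_rest 0.97 [306. 324.] 1892 [765. 331.  60.]
torch_rest 0.94 [398. 260.] 1339 [495. 284.  60.]
torch_rest 0.59 [478. 298.] 975 [401. 454.  60.]
earth_post 0.65 [267. 179.] 371 [ 655. -145.   56.]
{'clock': 0.5, 'joints': array([ 1.13550822,  0.41742071, -0.01025505,  1.6136322 ,  0.00469919,
        1.11072071, -0.05295922]), 'joint_velocities': array([ 0.00057891, -0.00044332, -0.0012192 , -0.00114895,  0.00032598,
        0.00087893,  0.00077982]), 'joint_torque': array([ 1.53558649e-03, -8.50489926e+01,  6.38190899e-01, -4.26052916e+01,
       -4.88486700e-02,  1.40851684e-02, -5.94073782e-06]), 'eef_pos': array([ 239.78674236, -577.15476019,  404.59881111]), 'tool_rot': array([ 9.80678653e-01,  1.95625594e-01, -4.50424504e-05, -6.96234292e-05]), 'contact_force': array([-0.12988996, -0.4127784 ,  0.39378549]), 'torque': array([ 0.00179059, -0.06927134,  0.01862019]), 'finger_force': 0.0, 'grip_width': 94.39794691078522}
```

View pics/top0.png

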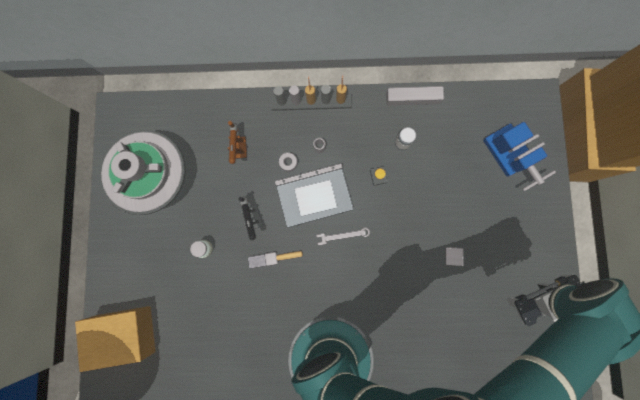

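View pics/scene0.png

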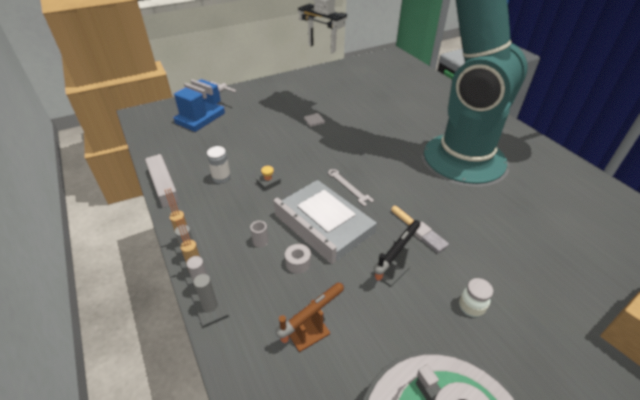

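The top view shows the white plate at (316,198) on the grey block at (314,193), with the black torch rest at (249,218) and the earth post at (378,176). The torch is therefore at the left (+y) end.

Possible mix-ups:
- **Plate:** the gusset at (455,257) is grey, small and on the table, so it isn't the plate.
- **Torch rest:** the brown look-alike at (237,145) is not the black cradle off the block's end.

I choose the white plate and the black torch. Next I'll move above the block's right end for a close look.

Call:
carry_out([
  [0.55,0.88,0,0,0,0.3],
  [0.55,0.88,0,0,0,0.3],
  [0.55,0.88,0,0,0,0.3],
  [0.55,0.88,0,0,0,0.3],
  [0.55,0.88,0,0,0,0.3],
  [0.55,0.88,0,0,0,0.3],
], claw=0.1)

```text
clock: 1.25
eef_pos: [349.2, -402.1, 404.6]
tool_rot: [0.908, 0.419, -0.0, 0.0]
contact_force: [-0.2, 0.8, 0.2]
grip_width: 51.9
finger_force: 0.0
```

Call:
carry_out([
  [0.55,0.88,0,0,0,0.3],
  [0.55,0.88,0,0,0,0.3],
  [0.55,0.88,0,0,0,0.3],
  [0.55,0.88,0,0,0,0.3],
  [0.55,0.88,0,0,0,0.3],
  [0.55,0.88,0,0,0,0.3],
])

```text
clock: 2.0
eef_pos: [459.2, -226.8, 404.5]
tool_rot: [0.786, 0.619, -0.0, -0.0]
contact_force: [0.2, 0.3, -0.1]
grip_width: 51.6
finger_force: 0.0
```

Call:
carry_out([
  [0.55,0.88,0,0,0,0.305],
  [0.55,0.88,0,0,0,0.305],
  [0.55,0.88,0,0,0,0.305],
  [0.55,0.88,0,0,0,0.305],
  [0.55,0.88,0,0,0,0.305],
  [0.55,0.88,0,0,0,0.305],
  [0.55,0.88,0,0,0,0.305],
])

```text
clock: 2.88
eef_pos: [569.4, -50.8, 404.7]
tool_rot: [0.617, 0.787, -0.0, 0.0]
contact_force: [0.9, 0.2, 0.0]
grip_width: 51.4
finger_force: 0.0
```

```bash
python3 - <<'E'
from h import *
import pickle
s=arm.snapshot("wrist"); save(s,"w1"); pickle.dump(s,open("w1.pkl","wb")); print(s["eye"],s["mtx"])
for n,z in(("block",40),("plate",48)):
    for r in arm.cut_out("wrist",n)[:2]:
        cnt=max(cv2.findContours(r["pixels"].astype("uint8"),0,2)[0],key=cv2.contourArea)
        b=cv2.boxPoints(cv2.minAreaRect(cnt)); print(n,round(r["score"],2),np.round(r["uv"]),b.round().tolist(),[ray(s,p,z)[:2].round(1).tolist() for p in b])
o=arm.get_obs();print(o["clock"],o["eef_pos"],o["tool_rot"],o["joints"],o["grip_width"])
E
```

```text
[551.10438478  29.64283191 383.58919955] [[291.54154248   0.         310.0674521 ]
 [  0.         291.54154248 200.36553343]
 [  0.           0.           1.        ]]
block 0.74 [368.  95.] [[252.0, 0.0], [417.0, 0.0], [417.0, 211.0], [252.0, 211.0]] [[466.9, 124.3], [630.6, 164.7], [707.9, -50.2], [508.9, -99.3]]
plate 0.85 [322. 101.] [[273.0, 164.0], [276.0, 41.0], [370.0, 43.0], [367.0, 167.0]] [[522.8, -34.6], [499.7, 92.2], [594.8, 113.3], [629.5, -11.2]]
3.025 [569.59527094 -49.88115002 404.72869783] [ 6.16002272e-01  7.87744355e-01 -1.38055259e-04  1.12427395e-04] [ 0.46156556  0.36858106 -0.53802258  1.73503722  0.20958105  1.09537697
  0.10004579] 51.70063704957131
```

View pics/w1.png

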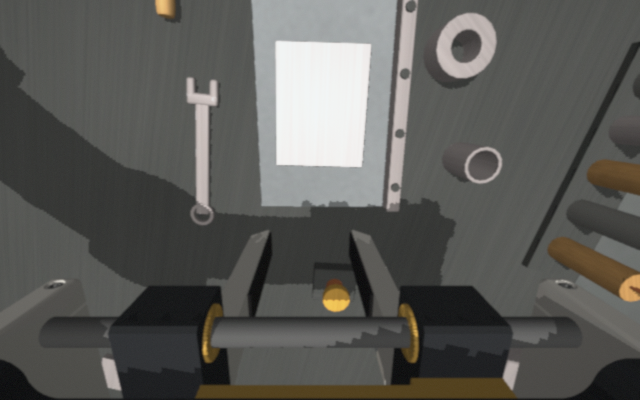

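The close crop confirms the bare plate: corners near (275,42), (370,43), (365,166) and (276,165). The fence foot runs from about (396,0) to (386,205), and the ledge's right end lies at row ~207.

```bash
cat >> h.py <<'E'
def quad(px):
    cnt=max(cv2.findContours(px.astype("uint8"),0,1)[0],key=cv2.contourArea)
    h=cv2.convexHull(cnt)
    for e in np.linspace(.01,.1,40):
        q=cv2.approxPolyDP(h,e*cv2.arcLength(h,True),True)
        if len(q)<=4: return q.reshape(-1,2).astype(float)
E
python3 - <<'E'
from h import *
import pickle
s=pickle.load(open("w1.pkl","rb"))
P=lambda u,v,z=40:ray(s,(u,v),z)[:2].round(1)
g=cv2.cvtColor(s["color"],cv2.COLOR_RGB2GRAY).astype(int)
for v in(20,80,140,195): 
    r=g[v]; print(v,"near",250+np.argmax(np.diff(r[245:272]))-5, "row",r[374:420].tolist())
print("near rim",P(253,10),P(261,195),"fence",P(395,10),P(387,195),"corner",P(262,206),P(386,208))
m=(s["color"].min(2)>190).astype(np.uint8)[:180,265:378]
f=np.zeros(g.shape,np.uint8);f[:180,265:378]=m
q=quad(f); print(q.tolist(),[P(*c,48).tolist() for c in q])
E
```

```text
20 near 251 row [171, 169, 168, 169, 168, 168, 169, 169, 168, 170, 169, 170, 170, 169, 171, 170, 169, 169, 168, 167, 157, 129, 91, 78, 77, 80, 95, 133, 172, 190, 192, 192, 190, 188, 188, 187, 186, 182, 179, 180, 178, 159, 121, 94, 87, 87]
80 near 254 row [163, 162, 161, 162, 164, 161, 160, 162, 163, 162, 164, 164, 163, 163, 163, 161, 146, 117, 88, 79, 79, 92, 129, 169, 190, 193, 194, 193, 188, 184, 179, 177, 179, 183, 185, 177, 146, 108, 91, 89, 87, 90, 92, 91, 90, 90]
140 near 258 row [165, 164, 164, 164, 165, 166, 168, 167, 168, 168, 167, 162, 136, 100, 81, 79, 87, 114, 153, 180, 189, 191, 190, 188, 187, 186, 185, 185, 183, 180, 163, 127, 99, 93, 94, 92, 93, 90, 92, 92, 91, 91, 92, 93, 93, 93]
195 near 260 row [166, 165, 165, 165, 165, 166, 164, 159, 135, 96, 80, 78, 88, 127, 168, 186, 190, 188, 187, 186, 187, 186, 183, 181, 178, 160, 126, 99, 90, 90, 91, 91, 92, 93, 94, 94, 94, 92, 91, 94, 93, 93, 91, 92, 92, 90]
near rim [469.5 115.8] [515.7 -76.4] fence [611.6 150.9] [665.3 -39.5] corner [519.7 -89.9] [669.3 -55.7]
[[370.0, 44.0], [361.0, 166.0], [276.0, 164.0], [275.0, 42.0]] [[594.9, 112.5], [622.4, -11.9], [526.2, -33.2], [498.9, 90.8]]
```

Call:
carry_out([
  [0.068,0.017,-0.3,0,0,0],
  [0.068,0.017,-0.55,0,0,0],
  [0.068,0.017,-0.7,0,0,0],
  [0.068,0.017,-0.76,0,0,0],
  [0.068,0.017,-0.79,0,0,0],
  [0.068,0.017,-0.815,0,0,0],
  [0.068,0.017,-0.815,0,0,0],
  [0.068,0.017,-0.815,0,0,0],
])

```text
clock: 4.03
eef_pos: [583.6, -45.8, 242.2]
tool_rot: [0.616, 0.788, 0.0, 0.0]
contact_force: [0.3, -0.5, -0.6]
grip_width: 51.8
finger_force: 0.0
```

```bash
python3 - <<'E'
from h import *
s=arm.snapshot("wrist"); save(s,"w2")
o=arm.get_obs();print(o["clock"],o["eef_pos"],o["contact_force"],o["grip_width"])
E
```

```text
4.075 [583.57725869 -45.80355166 242.16287533] [ 0.70402586 -0.05403952 -0.39995661] 51.75993176513862
```

View pics/w2.png

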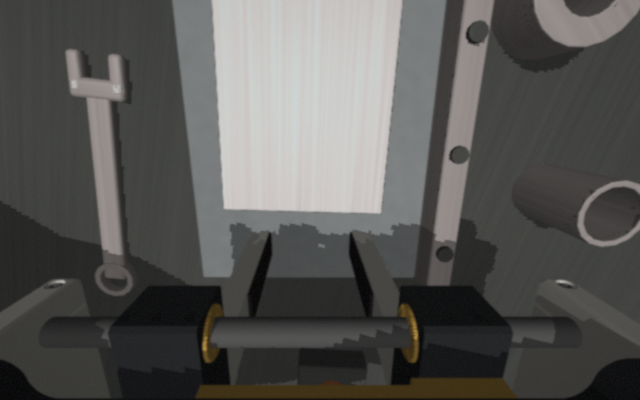

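The fingertips stand behind the plate's right end (plate edge at row 212, tips at row 235), and the ledge and fence are clear. I'll push along the fence now.

Call:
carry_out([
  [-0.0125,0.05,0,0,0,0],
  [-0.025,0.1,0,0,0,0],
  [-0.037,0.15,0,0,0,0],
  [-0.05,0.2,0,0,0,0],
  [-0.062,0.25,0,0,0,0],
  [-0.075,0.3,0,0,0,0],
  [-0.087,0.35,0,0,0,0],
  [-0.1,0.4,0,0,0,0],
  [-0.112,0.45,0,0,0,0],
  [-0.12,0.485,0,0,0,0],
  [-0.1275,0.515,0,0,0,0],
  [-0.1275,0.515,0,0,0,0],
])

```text
clock: 5.58
eef_pos: [557.7, 57.9, 241.5]
tool_rot: [0.615, 0.788, 0.0, -0.0]
contact_force: [-0.2, -0.8, 1.2]
grip_width: 51.3
finger_force: 0.0
```

```bash
python3 - <<'E'
from h import *
s=arm.snapshot("wrist"); save(s,"w3")
o=arm.get_obs();print(o["clock"],o["eef_pos"],o["contact_force"],o["grip_width"])
s=arm.snapshot("top")
K=np.kron(s["color"][150:250,240:370,::-1],np.ones((1,1,1),np.uint8)); w=cv2.imread("pics/w3.png")
k=cv2.resize(K,None,fx=4,fy=4,interpolation=2); c=np.zeros((600,520,3),np.uint8); c[:400]=k; c[400:600,:320]=cv2.resize(w,(320,200)); cv2.imwrite("pics/m3.png",c)
E
```

```text
5.625 [557.78356161  57.55236136 241.48871403] [-0.47305703  0.86312454  0.42616609] 51.83775334332372
```

View pics/m3.png

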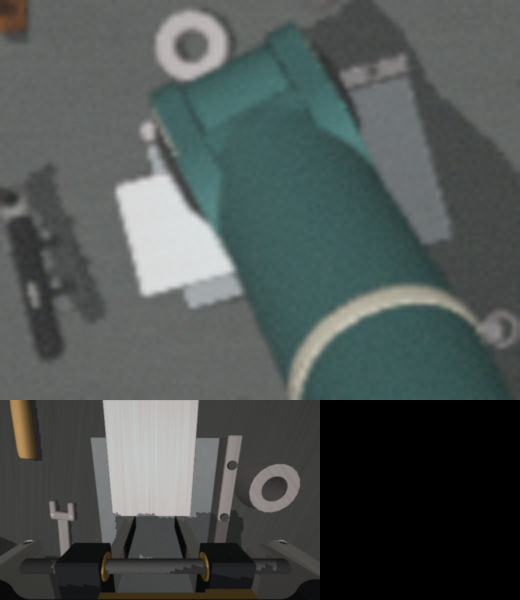

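The top crop shows the plate's left end sticking out past the ledge on the torch side (white corners ~(118,185) and (142,295)). I'll back off, lift, turn a quarter turn and look from the near side.

Call:
carry_out([
  [0.012,-0.05,0,0,0,0],
  [0.012,-0.05,0.2,0,0,0],
  [0.012,-0.05,0.5,0,0,-0.1],
  [-0.2,0.1,0.8,0,0,-0.2],
  [-0.45,0.25,0.8,0,0,-0.3],
  [-0.45,0.25,0.8,0,0,-0.4],
  [-0.45,0.25,0.8,0,0,-0.5],
  [-0.45,0.25,0.8,0,0,-0.6],
  [-0.45,0.25,0.8,0,0,-0.7],
  [-0.45,0.25,0.8,0,0,-0.8],
  [-0.45,0.25,0.8,0,0,-0.9],
  [-0.45,0.25,0.8,0,0,-1],
])

```text
clock: 7.18
eef_pos: [468.1, 106.5, 401.6]
tool_rot: [0.993, 0.119, -0.0, -0.0]
contact_force: [0.2, -0.2, 0.1]
grip_width: 51.1
finger_force: 0.0
```

Call:
carry_out([
  [0,0,0,0,0,0],
  [0,0,0,0,0,0],
])

```text
clock: 7.42
eef_pos: [468.0, 106.9, 401.6]
tool_rot: [0.992, 0.124, -0.0, -0.0]
contact_force: [0.4, -0.0, 0.0]
grip_width: 51.8
finger_force: 0.0
```

```bash
python3 - <<'E'
from h import *
import pickle
s=arm.snapshot("wrist"); save(s,"w4"); pickle.dump(s,open("w4.pkl","wb"))
o=arm.get_obs();print(o["clock"],o["eef_pos"],o["tool_rot"],o["joints"].round(2))
for r in arm.cut_out("wrist","plate")[:1]:
    q=quad(r["pixels"]);print(r["score"],q.tolist(),[ray(s,c,48)[:2].round(1).tolist() for c in q])
E
```

```text
7.475 [467.98962903 106.99847349 401.63749735] [ 9.92360458e-01  1.23372276e-01 -1.71297000e-05 -4.09323335e-05] [ 0.07  0.18 -0.39  1.96  0.08  1.02 -1.69]
0.96 [[366.0, 80.0], [360.0, 170.0], [250.0, 169.0], [246.0, 79.0]] [[598.4, 78.7], [504.4, 56.7], [474.4, 180.0], [568.2, 202.3]]
```

View pics/w4.png

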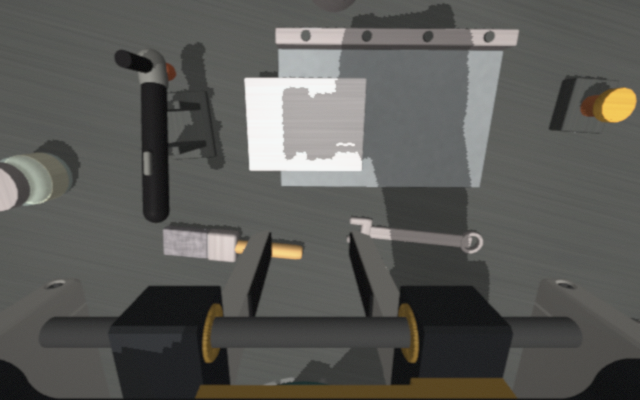

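The picture shows the plate at (246..366, 79..170) reaching past the ledge's left end, which runs from (279,51) to (282,186). The fence foot is at row ~50, and the brush and wrench lie outside the finger path.

```bash
python3 - <<'E'
from h import *
import pickle
s=pickle.load(open("w4.pkl","rb")); P=lambda u,v,z:ray(s,(u,v),z)[:2]
nl,nr,fl,fr=[P(*c,40) for c in((282,186),(480,186),(279,50),(503,50))]
print(nl,nr,fl,fr,np.linalg.norm(nl-nr),np.linalg.norm(nl-fl))
d=(nl-nr)+(fl-fr); ey=d/np.linalg.norm(d); ex=np.array([ey[1],-ey[0]]); c=(nl+nr+fl+fr)/4
print("yaw",np.arctan2(-ey[0],ey[1]),"c",c)
for q in((366,80),(360,170),(250,169),(246,79)):
    w=P(*q,48)-c; print(w@ex,w@ey)
w=arm.get_obs()["eef_pos"][:2]-c; print("tcp",w@ex,w@ey,ex,ey)
g=cv2.cvtColor(s["color"],cv2.COLOR_RGB2GRAY); print(g[176:192,340].tolist(),g[40:56,320].tolist(),g[180,272:290].tolist(),g[60,270:286].tolist(),g[170,475:490].tolist(),g[60,495:510].tolist())
E
```

```text
[461.78145261 140.12143276] [520.0299265  -90.22098427] [605.22361732 175.52712205] [663.26117209 -54.09242315] 237.59316866230853 147.74714025115557
yaw 0.24762783777809794 c [562.57404213  42.83378685]
43.526684151796864 26.026686522750783
-52.981162177890056 27.736389641301592
-51.821005008915485 154.56878109664103
44.515994776952034 153.218570384359
tcp -75.98299167004228 85.43578481653672 [0.96949658 0.24510485] [-0.24510485  0.96949658]
[175, 175, 175, 174, 174, 175, 175, 174, 173, 167, 139, 104, 92, 89, 90, 91] [205, 205, 198, 177, 139, 99, 82, 83, 93, 126, 164, 175, 176, 178, 178, 178] [95, 95, 94, 95, 96, 93, 94, 99, 116, 149, 176, 183, 184, 183, 184, 182, 181, 181] [92, 91, 92, 91, 93, 93, 91, 103, 137, 169, 182, 183, 182, 180, 181, 180] [160, 161, 161, 161, 162, 161, 152, 128, 102, 93, 93, 93, 94, 95, 94] [165, 165, 165, 164, 164, 158, 136, 104, 91, 89, 89, 88, 89, 89, 90]
```

Call:
carry_out([
  [0,0,-0.3,0,0,0],
  [0,0,-0.55,0,0,0],
  [0,0,-0.7,0,0,0],
  [0,0,-0.76,0,0,0],
  [0,0,-0.785,0,0,0],
  [0,0,-0.798,0,0,0],
  [0,0,-0.798,0,0,0],
  [0,0,-0.798,0,0,0],
], claw=0.7)

```text
clock: 8.52
eef_pos: [468.1, 107.3, 242.6]
tool_rot: [0.993, 0.122, 0.0, -0.0]
contact_force: [1.2, 0.2, -0.3]
grip_width: 79.8
finger_force: 0.0
```

Call:
carry_out([
  [0.03,0.008,0,0,0,0],
  [0.05,0.013,0,0,0,0],
  [0.07,0.02,0,0,0,0],
  [0.09,0.028,0,0,0,0],
  [0.11,0.037,0,0,0,0],
  [0.13,0.045,0,0,0,0],
  [0.15,0.053,0,0,0,0],
  [0.17,0.061,0,0,0,0],
  [0.18,0.065,0,0,0,0],
  [0.19,0.07,0,0,0,0],
  [0.19,0.07,0,0,0,0],
])

```text
clock: 9.9
eef_pos: [505.9, 121.3, 242.0]
tool_rot: [0.993, 0.122, -0.0, -0.0]
contact_force: [-2.6, 0.1, 1.0]
grip_width: 80.2
finger_force: 0.8
```

```bash
python3 - <<'E'
from h import *
s=arm.snapshot("wrist"); save(s,"w5")
o=arm.get_obs();print(o["clock"],o["eef_pos"],o["contact_force"],o["grip_width"])
E
```

```text
9.95 [505.89928704 121.3108156  242.01226203] [-1.38822183  0.39284866 -0.40188573] 79.99272445012488
```

View pics/w5.png

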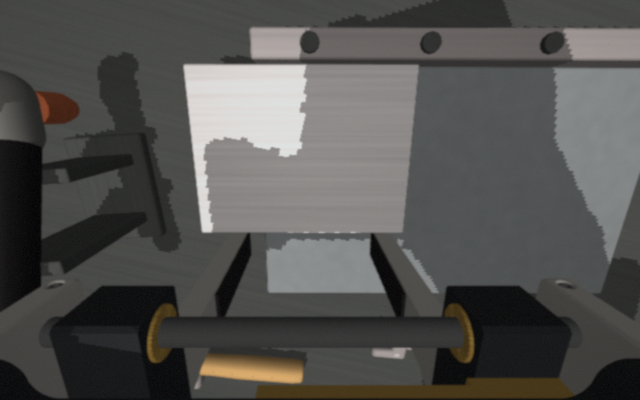

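The plate's far edge at row ~65 is nearly at the fence foot and parallel to it. I'll press on gently in small steps and watch the force.

Call:
carry_out([
  [0.005,0.0012,0,0,0,0],
  [0.01,0.0025,0,0,0,0],
  [0.015,0.0037,0,0,0,0],
  [0.015,0.0037,0,0,0,0],
])

```text
clock: 10.45
eef_pos: [507.3, 121.7, 241.6]
tool_rot: [0.993, 0.122, -0.003, 0.001]
contact_force: [-18.7, -3.6, 13.7]
grip_width: 79.8
finger_force: 9.4
```

Call:
carry_out([
  [0.005,0.0012,0,0,0,0],
  [0.01,0.0025,0,0,0,0],
  [0.01,0.0025,0,0,0,0],
])

```text
clock: 10.82
eef_pos: [508.2, 122.0, 241.2]
tool_rot: [0.993, 0.122, -0.004, 0.001]
contact_force: [-29.5, -5.6, 23.4]
grip_width: 79.6
finger_force: 15.3
```

The plate is seated against the fence, with the force rising steadily. I'll back off, lift and check.

Call:
carry_out([
  [-0.02,-0.005,0,0,0,0],
  [-0.07,-0.018,0,0,0,0],
  [-0.13,-0.033,0,0,0,0],
  [-0.16,-0.04,0.15,0,0,0],
  [-0.16,-0.04,0.4,0,0,0],
  [-0.16,-0.04,0.65,0,0,0],
  [-0.16,-0.04,0.8,0,0,0],
  [-0.16,-0.04,0.8,0,0,0],
  [-0.16,-0.04,0.8,0,0,0],
])

```text
clock: 11.95
eef_pos: [478.5, 114.3, 401.4]
tool_rot: [0.993, 0.122, -0.0, 0.0]
contact_force: [-0.1, -0.2, -0.6]
grip_width: 79.6
finger_force: 0.0
```

```bash
python3 - <<'E'
from h import *
s=arm.snapshot("wrist"); save(s,"w6")
o=arm.get_obs();print(o["clock"],o["eef_pos"],o["contact_force"])
r=arm.cut_out("wrist","plate")[0]; q=quad(r["pixels"]); c=np.array([562.6,42.8]); a=.246
ex=np.array([np.cos(a),np.sin(a)]); ey=np.array([-ex[1],ex[0]])
for p in q: w=ray(s,p,48)[:2]-c; print(p,(w@ex).round(1),(w@ey).round(1))
for p in((-75,120,40),(-75,-120,40),(75,120,40),(75,-120,40)): print(p,proj(s,[*(c+p[0]*ex+p[1]*ey),40]).round(1))
cv2.imwrite("pics/w6c.png",cv2.resize(s["color"][30:210,220:530,::-1],None,fx=2.5,fy=2.5))
E
```

```text
12.0 [478.50089234 114.29935967 401.12576426] [ 0.43346953  0.28043149 -0.94694353]
[366.  62.] 72.4 31.2
[361. 155.] -24.2 31.8
[249. 153.] -21.7 158.9
[244.  59.] 75.5 158.2
(-75, 120, 40) [285.1 196.3]
(-75, -120, 40) [483.3 196. ]
(75, 120, 40) [281.5  60.9]
(75, -120, 40) [506.6  60.4]
```

View pics/w6c.png

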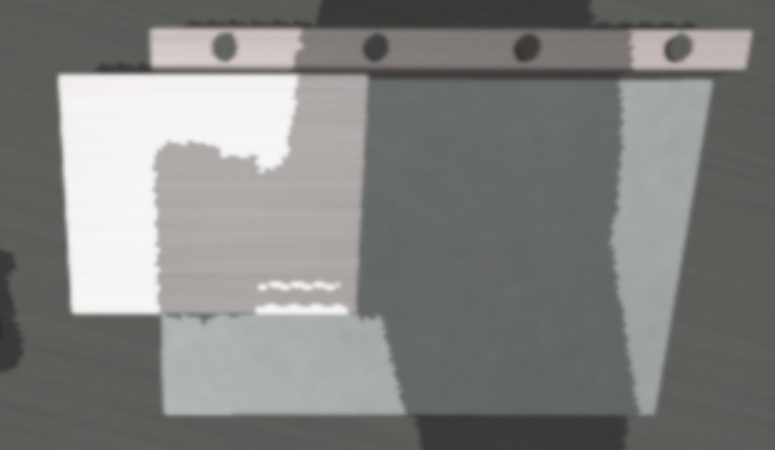

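The crop shows the plate's far edge along the fence foot at row ~73, parallel to it. The left end at x≈60 to 70 is well past the ledge end at x≈162. The plate's centre is at y ≈ 95 mm in the block frame, so I'm handing it in.

```bash
python3 -c "
from rig import arm
print(arm.sign_off())"
```

```text
the job is handed in; nothing more can be done
None
```

The plate lies flat against the fence with its end about 40 mm past the ledge on the torch side, as measured from the last wrist picture; the job is handed in, but no verdict came back.

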